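# Tall tumbler upside down onto the drying peg

## Task

Take the taller of the two steel tumblers from its wire drainer, turn it mouth down and put it over the upright peg of the drying stand until its rim stands squarely on the stand's dish; set it down before you let go, do not let it drop. Leave the short tumbler lying where it is.

Things in the scene. Friction and masses are not known exactly. Their poses are not given: they have to be found in the camera images.
- tall_tumbler_centre (a point): Middle of the tall tumbler (on its axis, 55 mm from either end): a plain straight steel cup, 56 mm outside and 51 mm inside diameter, 110 mm long, floor 4 mm, about 0.14 kg. It starts lying level on its side in a wire drainer, mouth roughly to the robot's right, axis 72 mm above the table. Its x axis runs from the mouth to the closed end (mouth at -x).
- long_cradle: The fixed wire drainer under the tall tumbler, origin on the table. Two rods 34 mm apart, 140 mm long along its x, carry the tumbler; their tops are 49 mm high; a hoop at each end rises to 60 mm. The tumbler's sides are free for fingers from above and it lifts straight up.
- short_tumbler_centre (a point): Middle of the short tumbler, to be left alone: same make and diameter but 65 mm long, lying in the same way in a like drainer 100 mm long. x axis from the mouth to the closed end.
- peg_tip (a point): Round tip, 94 mm above the table, of the upright steel peg (14 mm diameter) of the fixed drying stand, in the middle of a round dish 120 mm wide with radial ribs. The ribs, on which the rim stands, are 12 mm above the table, so the middle of the seated tall tumbler is 67 mm above the table, 27 mm below this point. z is up.

How it is judged:
On the way:
1. the tall tumbler is held mouth down above the peg (angle between tall_tumbler_centre's own x axis and vertical below 0.35 rad and horizontal distance between tall_tumbler_centre and peg_tip below 0.03 m and z of tall_tumbler_centre in the frame of peg_tip above 0.03 m), for 0.05 s.
At the end, for the whole second after the job is handed in: The tall tumbler stands mouth down over the peg, within 7 degrees of upright and 22 mm of the peg's axis, its rim on the stand's dish (within 6 mm), at rest; the short tumbler is within 30 mm of where it began (angle between tall_tumbler_centre's own x axis and vertical below 0.12 rad and horizontal distance between tall_tumbler_centre and peg_tip below 0.022 m and z of tall_tumbler_centre in the frame of peg_tip between -0.033 and -0.021 m and linear speed of tall_tumbler below 0.02 m/s and distance of short_tumbler_centre from where it was at the start of the episode below 0.03 m); the robot touches nothing.
It fails at once if the tall tumbler is dropped: it falls freely faster than 0.5 m/s (a fall of more than about 13 mm) (linear speed of tall_tumbler above 0.5 m/s and contact force between the fingers and tall_tumbler below 0.1 N).
It fails at once if the short tumbler is moved by more than 30 mm (distance of short_tumbler_centre from where it was at the start of the episode above 0.03 m).
It also fails if it takes over 48 s, if anything falls off the work surface, if the arm or the gripper's body presses on something with over 40 N, if the wrist force passes 120 N, or if a joint passes its speed limit or range.

## Robot

A 7-joint arm with a two-finger parallel gripper is mounted at the origin on a cart in front of the work surface, level with it; the furniture and walls round the work are solid. World frame = base frame: x ahead of the robot, y to its left, z up, the work surface at z = 0. Lengths are in m, angles in rad, forces in N, time in s.
With the tool pointing down it reaches from about 0.35 to 0.775 m from the base axis. Payload 3.1 kg.
Tool frame: the origin (TCP) lies at the very end of the fingers, on their centre line; the grasp point (between the pads) lies 19 mm behind it (manip.grip_point_offset is the distance from the TCP to the grasp point, in m); y points along the fingers, z is the direction in which the jaws open and shut, and the axes are right-handed (so a half turn about y gives the same grasp; the last joint's range is limited). The gripper opens to 85 mm and grips with 20 to 120 N. Pads are 22 mm wide; open, the fingers measure 114 mm over their backs; the gripper's body (76 mm by 85 mm) begins 54 mm behind the grasp point. The pads swing forward as they close: fully open they stand 13 mm farther back than shut.
Start: joints at [1.112, 0.311, 0.014, 1.512, -0.004, 1.319, -0.027], TCP at [0.223, -0.503, 0.231] pointing down, gripper open.
Joint ranges: [-2.7, 2.7], [-0.3, 1.91], [-1.27, 1.3], [0.12, 2.57], [-1.44, 4.58], [0.2, 2.03], [-3.05, 3.05]. Speed limits (rad/s): [2.79, 2.79, 3.14, 3.14, 3.14, 3.14, 3.14].

## Interface

Orientations are given as a unit quaternion [w, x, y, z].
In Python, from bench import manip gives the robot as it stands.
- The arm moves only by the shell command python3 -m crank 'ROWS'. ROWS is a JSON object of lists of equal length, an entry for each row: "xyz": the shift along the tool's x, y, z in cm, a list of three; "turn": the turn, a rotation vector about the tool's x, y, z in rad, a list of three; "hand": the finger opening in cm, from 0 to 8.54. A call has 1 to 10 rows; each row shifts and turns the commanded pose from where the row before left it, along the tool's axes as they then stand; what a row does not reach is not made up. A row lasts 1/8 s, in which the tool goes at most 62.5 mm and 10.7 degrees, less where a joint would pass 70% of its speed; a pose out of reach is approached as far as the arm can. A call is refused whole if a number of a shift passes 6.25 or a number of a turn 0.188, either way. A call with a gripper value outside its range is refused whole. The fingers move at their own pace and stop on an object; the grip force is fixed at half the most. Time passes only in rows, so rows that do not move let the fingers close. It gives the time, the measured TCP pose, the force and the opening at its end, in the units of the state.
- manip.get_state(): the state, without advancing time (a new reading comes with each control period).
- manip.camera(name): name is "scene" or "top" or "wrist"; returns a dict with "color" (400x640x3 uint8, red, green, blue), "z_map" (400x640 float32, m along the optical axis (not along the pixel's ray), 0 where there is no reading), "fovy" (degrees; the focal length in pixels is half the picture's height over the tangent of half this angle, whatever the lens; pixels are square), "cx", "cy" (the principal point, pixels), "extrinsics" (4x4, takes a point from world to camera coordinates). Camera axes: x right, y down, z forward; pixel columns grow to the right and rows downward; lengths in m; the calibration is good to about 2 mm. A picture is of the moment at which its call begins.
- manip.finish_job(): hands the job in, once; it reports no verdict.
The state is a dict: "time": time; "qpos": joint angles; "joint_velocities": joint speeds; "joint_torque": joint torques, N m; "tool_pos": TCP position; "tool_rot": TCP orientation; "ft_force": force on the tool from outside, world axes, zero at the start; "torque": the same for the moment, N m; "finger_gap": opening from 0.0 (shut) to 1.0 (fully open).
Only numpy, scipy, OpenCV 4.12 (cv2) and the standard library are available. Lean on these libraries where they do the work, as an engineer would, in place of code of your own. Each camera call takes 0.05 s, during which the arm holds its last target.

## Working session

There is one attempt and no reset: what is moved stays moved. The work goes in short steps, Python scripts to look and compute and a shell command to move; the robot and the scene stay as the last step left them, time stands still between calls to the robot, and variables do not carry over. Pictures are saved under pics/ and viewed, and the job is handed in when it is done.

```bash
ls; mkdir -p pics
cat > h.py <<'E'
import numpy as np, cv2
from bench import manip
from scipy.spatial.transform import Rotation as R
def save(c,n): cv2.imwrite(f'pics/{n}.png',c['color'][:,:,::-1])
def foc(c): return 200/np.tan(np.radians(c['fovy'])/2)
def pts(c):
    z=c['z_map'];f=foc(c);v,u=np.mgrid[0:400,0:640]
    P=np.stack([(u-c['cx'])/f*z,(v-c['cy'])/f*z,z],-1)
    E=c['extrinsics']; return (P-E[:3,3])@E[:3,:3]
def rot(s): q=s['tool_rot']; return R.from_quat([q[1],q[2],q[3],q[0]])
E
python3 - <<'E'
from h import *
for n in('scene','top','wrist'):
    c=manip.camera(n);save(c,n+'0');print(n,c['fovy'],c['cx'],c['cy'],c['extrinsics'].round(3).tolist(),(c['z_map']>0).mean())
s=manip.get_state();print(s);print(rot(s).as_matrix().round(3))
E
```

```text
pics
scene 52.80056849500153 318.3336328578634 200.78279068988476 [[-0.872, -0.489, -0.006, 0.426], [-0.316, 0.573, -0.756, 0.281], [0.373, -0.657, -0.655, 0.844], [0.0, 0.0, 0.0, 1.0]] 0.99606640625
top 44.48729969888352 320.2668210378313 198.1189238584638 [[0.025, -1.0, 0.012, -0.092], [-0.992, -0.026, -0.121, 0.532], [0.121, -0.009, -0.993, 1.052], [0.0, 0.0, 0.0, 1.0]] 0.99594921875
wrist 69.76379916415667 317.46832655081676 201.20459204018073 [[0.405, -0.914, -0.001, -0.549], [-0.875, -0.387, 0.291, -0.036], [-0.266, -0.117, -0.957, 0.379], [0.0, 0.0, 0.0, 1.0]] 0.99607421875
{'time': 0.15, 'qpos': array([ 1.11229255,  0.31158451,  0.01396627,  1.51268507, -0.00441323,
        1.319209  , -0.02720158]), 'joint_velocities': array([-0.00100435, -0.00337854, -0.00122855, -0.0051709 ,  0.00086489,
       -0.00072417, -0.00100063]), 'joint_torque': array([ 7.56873087e-04, -3.80276906e+01,  1.46439951e-01, -2.30851096e+01,
        1.23759132e-02,  9.64899722e-03,  3.27557859e-05]), 'tool_pos': array([ 0.22246923, -0.50238982,  0.23044868]), 'tool_rot': array([ 0.14617554, -0.14648814,  0.6924365 , -0.69116253]), 'ft_force': array([-0.25986777,  0.25435795,  0.30841535]), 'torque': array([ 0.00529244, -0.01223863, -0.00815099]), 'finger_gap': 1.0032085652357554}
[[-0.914 -0.001  0.405]
 [-0.405  0.002 -0.914]
 [ 0.    -1.    -0.002]]
```

View pics/top0.png

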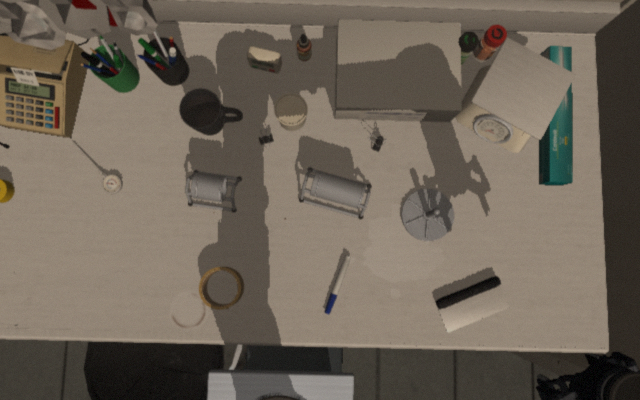

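View pics/scene0.png

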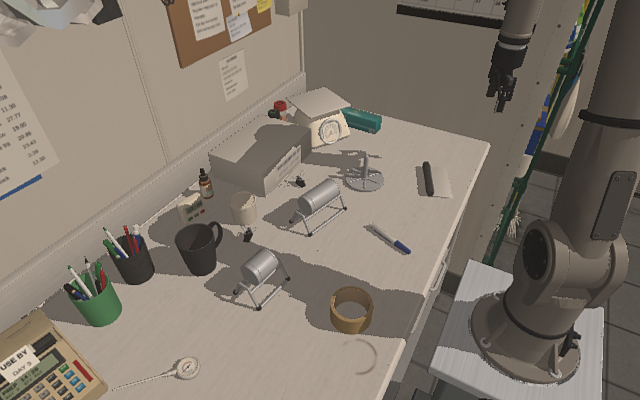

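The top view shows the tall tumbler at about (337,190), the short one at (212,187) and the stand at (428,213). The scene view shows the same three at (320,198), (262,268) and (365,165). Next I'll turn these into positions.

Run:
```python
from h import *
c=manip.camera('top');P=pts(c)
im=c['color']
crop=cv2.resize(im[140:260,280:480],(800,480),interpolation=cv2.INTER_CUBIC);cv2.imwrite('pics/topcrop.png',crop[:,:,::-1])
def box(x0,x1,y0,y1): 
    m=np.zeros((400,640),bool);m[y0:y1,x0:x1]=1;return m
for n,b in(('tall',(298,376,160,222)),('short',(182,245,165,212)),('stand',(398,458,180,245))):
    m=box(*b);Q=P[m];z=Q[:,2];print(n,np.percentile(z,[1,50,90,95,99]).round(4))
    if n!='stand':
        k=(z>0.078)&(z<.115); A=Q[k]
        (cx,cy),(w,h),a=cv2.minAreaRect(A[:,:2].astype(np.float32)*1000)
        mu=A[:,:2].mean(0);U,S,V=np.linalg.svd(A[:,:2]-mu);print(k.sum(),mu,V[0],'rect',cx,cy,w,h,a, A[:,2].max())
        t=(A[:,:2]-mu)@V[0];s=(A[:,:2]-mu)@V[1];print(t.min(),t.max(),s.min(),s.max())
        for lo in np.arange(-.06,.06,.02):
            kk=(t>lo)&(t<lo+.02); 
            if kk.any(): print(lo,np.percentile(A[kk,2],95).round(4))
    else:
        k=(z>.03);A=Q[k];print('peg',k.sum(),A.mean(0),A[A[:,2]>.08].mean(0),A[:,2].max())
        k=(z>.006)&(z<.03);A=Q[k];print('dish',cv2.minEnclosingCircle(A[:,:2].astype(np.float32)*1000),A.mean(0))
s=manip.camera('scene');P=pts(s)
m=box(340,390,145,195);Q=P[m];k=(Q[:,2]>.03)&(Q[:,2]<.11);A=Q[k];print('scene peg',k.sum(),np.median(A,0),A[:,2].max())
k=(Q[:,2]>.006)&(Q[:,2]<.03);A=Q[k];print('dish',cv2.minEnclosingCircle(A[:,:2].astype(np.float32)*1000))
m=box(290,350,170,225);Q=P[m];k=(Q[:,2]>.075)&(Q[:,2]<.12);A=Q[k];print('scene tall',k.sum(),A.mean(0),A[:,2].max(),cv2.minAreaRect(A[:,:2].astype(np.float32)*1000))
cv2.imwrite('pics/scrop.png',cv2.resize(s['color'][130:250,270:430],(800,600),interpolation=cv2.INTER_CUBIC)[:,:,::-1])
```

```text
tall [-0.0051  0.001   0.0966  0.0985  0.1009]
1287 [ 0.54723912 -0.11363011] [-0.24521256 -0.96946934] rect 549.0535888671875 -113.90623474121094 109.84913635253906 54.29118728637695 75.83085632324219 0.10282622251078774
-0.055092467277267194 0.05474045425449622 -0.025312305829771776 0.0289946812601705
-0.06 0.1001
-0.039999999999999994 0.1001
-0.01999999999999999 0.0998
1.3877787807814457e-17 0.1001
0.020000000000000018 0.0997
0.04000000000000002 0.1001
short [-0.0053  0.0025  0.0965  0.0985  0.1012]
770 [0.54514212 0.16019213] [-0.11338278 -0.99355138] rect 546.82666015625 160.53985595703125 65.48666381835938 53.80467987060547 83.47090911865234 0.10261706000050547
-0.03328739208734543 0.03220232272998318 -0.025277581524185667 0.02853771501618399
-0.039999999999999994 0.0997
-0.01999999999999999 0.1004
1.3877787807814457e-17 0.1007
0.020000000000000018 0.1
stand [-0.0049  0.0062  0.0114  0.0129  0.0894]
peg 88 [ 0.48971428 -0.28235361  0.2266246 ] [ 0.47931063 -0.25677086  0.35016914] 1.1098835989958913
dish ((505.6556091308594, -322.37213134765625), 60.10982894897461) [ 0.50535673 -0.32197146  0.00942633]
scene peg 97 [ 0.50518624 -0.31635757  0.06554228] 0.09710424617526757
dish ((507.8629455566406, -393.7712707519531), 133.513671875)
scene tall 711 [ 0.54201164 -0.10279766  0.09275957] 0.1045225823623102 ((547.7387084960938, -111.38700103759766), (113.17118072509766, 52.753604888916016), 76.23574829101562)
```

View pics/topcrop.png

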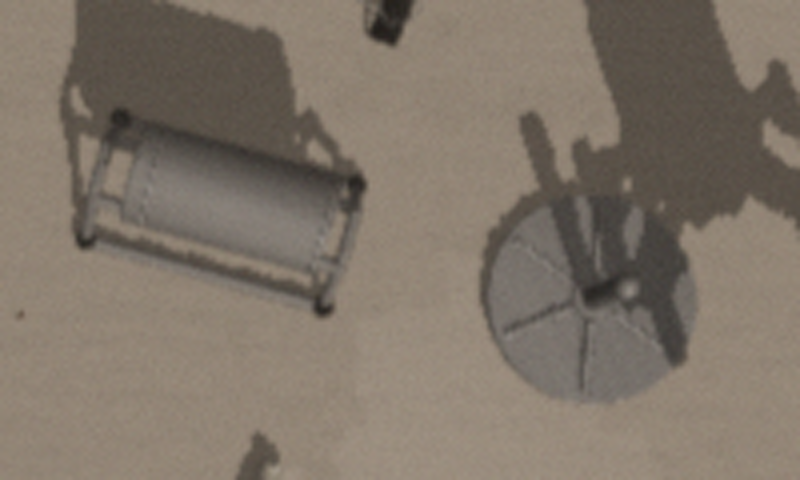

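View pics/scrop.png

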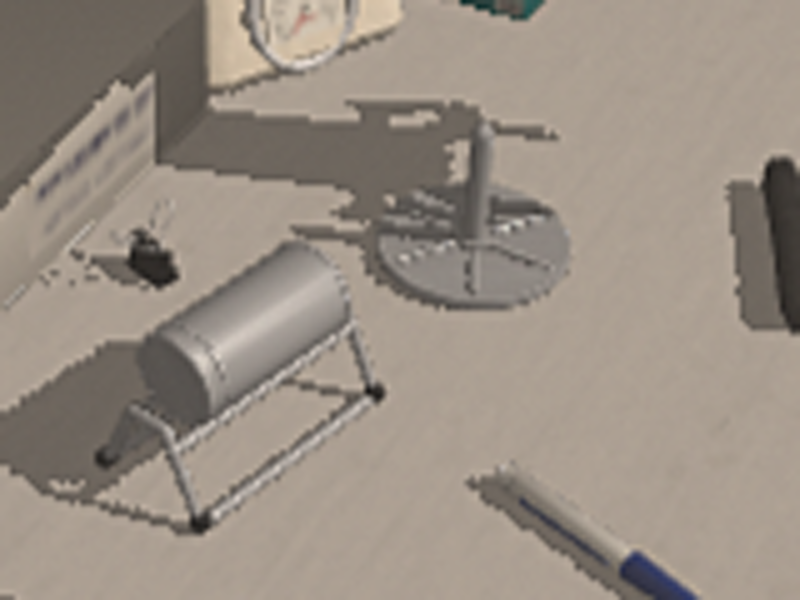

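```bash
python3 -m crank '{"xyz":[[0,0,0],[0,0,0],[0,0,0],[0,0,0],[0,0,0],[0,0,0]],"turn":[[0,-0.16,0],[0,-0.16,0],[0,-0.16,0],[0,-0.16,0],[0,-0.16,0],[0,-0.106,0]],"hand":[8.5,8.5,8.5,8.5,8.5,8.5]}'
python3 - <<'E'
from h import *
s=manip.get_state();M=rot(s).as_matrix();print(s['qpos'].round(3),s['tool_pos'],M.round(3).tolist())
print('to hover cm',100*M.T@(np.array([.5548,-.0887,.16])-s['tool_pos']))
c=manip.camera('top');f=foc(c);E=c['extrinsics']
# peg tip: bright blob near (437,212)
g=cv2.cvtColor(c['color'],cv2.COLOR_RGB2GRAY)[205:222,424:446];print(g)
o=-E[:3,:3].T@E[:3,3]
for u,v in((437,211.7),):
    d=E[:3,:3].T@np.array([(u-c['cx'])/f,(v-c['cy'])/f,1]);print('pegtip',o+d*(.094-o[2])/d[2])
P=pts(c);Q=P[180:245,398:458].reshape(-1,3);k=(Q[:,2]>.05)&(Q[:,2]<.1);print(Q[k].round(4))
E
```

```text
time: 1.0
tool_pos: [0.2226, -0.5028, 0.2311]
tool_rot: [0.435, -0.435, 0.557, -0.557]
ft_force: [0.3, 0.3, -0.4]
finger_gap: 0.99
[ 1.22   0.316 -0.128  1.507  0.041  1.321  0.844] [ 0.22259716 -0.50281462  0.2311065 ] [[-0.242, -0.0, 0.97], [-0.97, 0.0, -0.242], [-0.0, -1.0, -0.0]]
to hover cm [-48.21147847   7.11938033  22.22668613]
[[ 72  72  69  70  85 114 110 113 111 112 110 111 109 109 110 112 109 111
  108  87  68  62]
 [ 65  71  71  66  83 109 105 109 109 110 108 111 111 109 105 106 101 102
   92  71  70  62]
 [ 68  72  72  69  77  98 101 108 106 110 106  95  95 103  89  89  83  93
   90  88  88  70]
 [ 68  69  70  73  69  84 101 109 105  96  88  69  70  76  70  73  91  98
  110 111 101  71]
 [ 70  66  72  65  64  69  80  90  83  61  58  62  70  78  75  88 115 120
  117 113 101  71]
 [ 69  63  68  70  66  64  64  55  48  50  61  76  92  93  93  99 117 115
  114 108  98  73]
 [ 78  70  63  58  49  46  46  43  39  52  71  95 110 120 113 107 100 108
  111 106 106  84]
 [ 88  72  50  47  44  42  42  40  44  50  76 100 121 137 120 109 105 110
  110 107 109  99]
 [ 99  74  46  47 
[... 1785 characters left out ...]
 0.5041 -0.3248  0.0925]
 [ 0.5042 -0.3269  0.0923]
 [ 0.5046 -0.3154  0.061 ]
 [ 0.5036 -0.3148  0.0724]
 [ 0.5029 -0.3152  0.0797]
 [ 0.5026 -0.3163  0.084 ]
 [ 0.5021 -0.3172  0.0892]
 [ 0.5023 -0.3197  0.0875]
 [ 0.5019 -0.3206  0.0924]
 [ 0.5021 -0.3231  0.0908]
 [ 0.5021 -0.3249  0.0918]
 [ 0.5025 -0.328   0.0879]
 [ 0.5028 -0.3162  0.0574]
 [ 0.5022 -0.3168  0.0642]
 [ 0.5019 -0.3181  0.0677]
 [ 0.5013 -0.3185  0.0751]
 [ 0.5004 -0.3182  0.0848]
 [ 0.5001 -0.3193  0.0889]
 [ 0.5003 -0.3219  0.0872]
 [ 0.5004 -0.324   0.0872]
 [ 0.5003 -0.3258  0.0882]
 [ 0.501  -0.3173  0.0531]
 [ 0.5001 -0.3188  0.0647]
 [ 0.4997 -0.3198  0.0695]
 [ 0.4992 -0.3205  0.0756]
 [ 0.4991 -0.3222  0.0771]]
```

```bash
python3 -m crank '{"xyz":[[-4.0,0.3,1.85],[-4.0,0.3,1.85],[-4.0,0.3,1.85],[-4.0,0.3,1.85],[-4.0,0.3,1.85],[-4.0,0.3,1.85]],"turn":[[0,0,0],[0,0,0],[0,0,0],[0,0,0],[0,0,0],[0,0,0]],"hand":[8.5,8.5,8.5,8.5,8.5,8.5]}'
python3 -c "
from h import *
print(manip.get_state()['qpos'])"
python3 -m crank '{"xyz":[[-4.0,0.6,1.85],[-4.0,0.6,1.85],[-4.0,0.6,1.85],[-4.0,0.6,1.85],[-4.0,0.6,1.85],[-4.2,0.6,1.9],[0,0,0]],"turn":[[0,0,0],[0,0,0],[0,0,0],[0,0,0],[0,0,0],[0,0,0],[0,0,0]],"hand":[8.5,8.5,8.5,8.5,8.5,8.5,8.5]}'
python3 - <<'E'
from h import *
s=manip.get_state();M=rot(s).as_matrix();print(s['qpos'].round(3),M.round(3).tolist())
print('to grasp cm',100*M.T@(np.array([.5548,-.0887,.051])-s['tool_pos']))
c=manip.camera('wrist');save(c,'w1');P=pts(c)
Q=P.reshape(-1,3);k=(Q[:,2]>.085)&(Q[:,2]<.11)&(abs(Q[:,0]-.55)<.06)&(abs(Q[:,1]+.11)<.08);A=Q[k];print(k.sum(),A[:,:2].mean(0),cv2.minAreaRect(A[:,:2].astype(np.float32)*1000),A[:,2].max())
t=(A[:,:2]-[.549,-.113])@[.242,.97];print(t.min(),t.max())
E
```

```text
time: 1.8
tool_pos: [0.3899, -0.2964, 0.2133]
tool_rot: [-0.434, 0.434, -0.558, 0.558]
ft_force: [1.5, -0.3, -0.6]
finger_gap: 0.997
[ 0.86225693  0.21459459 -0.29399037  1.69171714  0.06537617  1.24454677
  0.30398787]
time: 2.68
tool_pos: [0.5581, -0.0846, 0.1766]
tool_rot: [0.437, -0.435, 0.558, -0.555]
ft_force: [0.1, -0.0, 1.3]
finger_gap: 0.997
[ 0.431  0.41  -0.424  1.545  0.171  1.224 -0.261] [[-0.239, 0.0, 0.971], [-0.971, 0.004, -0.239], [-0.004, -1.0, -0.001]]
to grasp cm [ 0.53003139 12.56297194 -0.20884015]
6549 [ 0.55260787 -0.10756046] ((551.3069458007812, -112.21186065673828), (110.61724853515625, 49.59714126586914), 75.56759643554688) 0.10088167115299033
-0.05385855804480252 0.05660762596014753
```

View pics/w1.png

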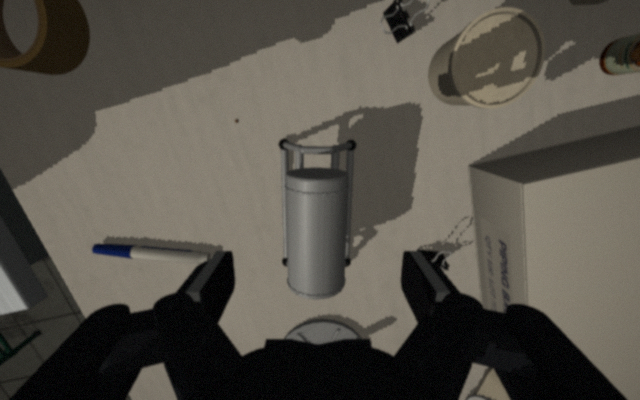

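The wrist view shows the tumbler at (317,235), centred between the open fingers at (232) and (402). Its closed end is at the top of the picture, and the stand's dish is just visible at (325,330). The measured centre agrees with the other views to about 2 mm, so I'll descend.

```bash
python3 -m crank '{"xyz":[[0.4,2,-0.15],[0.13,2.5,0],[0,2.5,0],[0,2,0],[0,2,0],[0,1.5,0],[0,0,0]],"turn":[[0,0,0],[0,0,0],[0,0,0],[0,0,0],[0,0,0],[0,0,0],[0,0,0]],"hand":[8.5,8.5,8.5,8.5,8.5,8.5,8.5]}'
python3 - <<'E'
from h import *
s=manip.get_state();M=rot(s).as_matrix();print(s['qpos'].round(3),M.round(3).tolist(),s['ft_force'])
print('to grasp cm',100*M.T@(np.array([.5548,-.0887,.051])-s['tool_pos']))
c=manip.camera('wrist');save(c,'w2')
E
```

```text
time: 3.6
tool_pos: [0.5525, -0.0961, 0.0512]
tool_rot: [0.433, -0.435, 0.559, -0.558]
ft_force: [0.1, -0.4, -1.2]
finger_gap: 0.999
[ 0.422  0.532 -0.386  1.7    0.236  0.959 -0.302] [[-0.247, -0.003, 0.969], [-0.969, -0.0, -0.247], [0.001, -1.0, -0.003]] [ 0.14815531 -0.43692057 -1.21957999]
to grasp cm [-0.77382391  0.01860587  0.04203324]
```

View pics/w2.png

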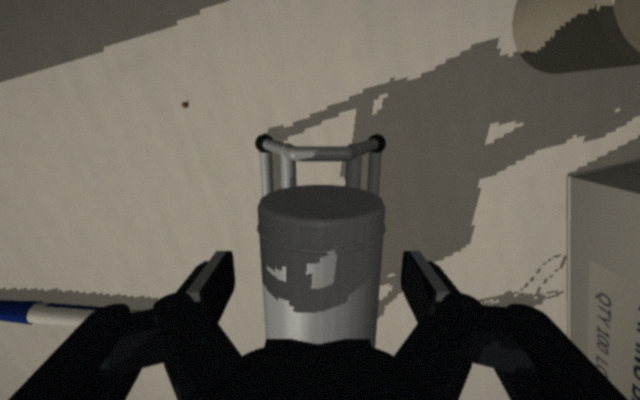

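The fingers stand either side of the tumbler at (232) and (402). They are 8 mm short towards the closed end, so I'll correct that and then close.

```bash
python3 -m crank '{"xyz":[[-0.8,0,0],[0,0,0],[0,0,0],[0,0,0],[0,0,0],[0,0,0],[0,0,0],[0,0,0]],"turn":[[0,0,0],[0,0,0],[0,0,0],[0,0,0],[0,0,0],[0,0,0],[0,0,0],[0,0,0]],"hand":[8.5,8.5,4,4,4,4,4,4]}'
python3 - <<'E'
from h import *
s=manip.get_state();M=rot(s).as_matrix();print(s['qpos'].round(3),M.round(3).tolist(),s['ft_force'])
print('to grasp cm',100*M.T@(np.array([.5548,-.0887,.051])-s['tool_pos']))
E
cat > kin.py <<'E'
import numpy as np
from scipy.spatial.transform import Rotation as R
from scipy.optimize import least_squares
def fk(q,p):
    # z-y-z-y-z-y-z, pitch positive leans outward; signs
    s=p['s'];h,L1,L2,L3=p['L'];T=R.identity();x=np.array([0,0,h])
    pos=[]
    for i in range(7):
        T=T*R.from_rotvec((s[i]*q[i])*(np.array([0,0,1]) if i%2==0 else np.array([0,1,0])))
        if i==1:x=x+T.apply([0,0,L1]);pos.append(x)
        if i==3:x=x+T.apply([0,0,L2]);pos.append(x)
    x=x+T.apply([0,0,L3]);return x,T,pos
D=[([1.112,.311,.014,1.512,-.004,1.319,-.027],[.2225,-.5024,.2304]),([1.22,.316,-.128,1.507,.041,1.321,.844],[.2226,-.5028,.2311]),
([.86226,.21459,-.29399,1.69172,.06538,1.24455,.30399],[.3899,-.2964,.2133]),([.431,.41,-.424,1.545,.171,1.224,-.261],[.5581,-.0846,.1766]),([.422,.532,-.386,1.7,.236,.959,-.302],[.5525,-.0961,.0512])]
if __name__=='__main__':
    import itertools
    best=[]
    for s3,s5,s7 in itertools.product((1,-1),repeat=3):
        s=[-1,1,s3,1,s5,1,s7]
        f=lambda L:np.concatenate([fk(q,dict(s=s,L=L))[0]-x for q,x in D])
        r=least_squares(f,[.3,.4,.35,.25]);best.append((r.cost,s,r.x.round(4),np.abs(r.fun).max()))
        T=fk(D[1][0],dict(s=s,L=r.x))[1].as_matrix();print(best[-1],T.round(2).tolist())
E
python3 kin.py
```

```text
time: 4.65
tool_pos: [0.5565, -0.0874, 0.0532]
tool_rot: [-0.435, 0.434, -0.558, 0.558]
ft_force: [-0.5, 0.9, 5.7]
finger_gap: 0.649
[ 0.407  0.531 -0.388  1.696  0.237  0.96  -0.317] [[-0.246, 0.001, 0.969], [-0.969, -0.0, -0.246], [0.0, -1.0, 0.001]] [-0.49178769  0.93877237  5.6865419 ]
to grasp cm [ 0.1661208   0.22357622 -0.12870251]
(np.float64(0.07088475785811481), [-1, 1, 1, 1, 1, 1, 1], array([3.8413, 1.3131, 0.0585, 4.8639]), np.float64(0.20146178962491573)) [[0.59, 0.81, 0.0], [0.81, -0.59, -0.0], [-0.0, 0.0, -1.0]]
(np.float64(0.07088475785810468), [-1, 1, 1, 1, 1, 1, -1], array([3.8413, 1.3131, 0.0585, 4.8639]), np.float64(0.2014618512059737)) [[-0.87, 0.49, 0.0], [0.49, 0.87, -0.0], [-0.0, -0.0, -1.0]]
(np.float64(0.013556689025250939), [-1, 1, 1, 1, -1, 1, 1], array([-0.8521,  0.2395,  0.4356, -0.9874]), np.float64(0.08497081059961914)) [[0.57, 0.82, -0.08], [0.82, -0.57, -0.02], [-0.06, -0.05, -1.0]]
(np.float64(0.013556689025250946), [-1, 1, 1, 1, -1, 1, -1], array([-0.8521,  0.2395,  0.4356, -0.9874]), np.float64(0.08497081004214668)) [[-0.88, 0.47, -0.08], [0.47, 0.88, -0.02], [0.06, -0.05, -1.0]]
(np.float64(0.000309387023282384), [-1, 1, -1, 1, 1, 1, 1], array([-0.1605,  0.4614,  0.4182, -0.0577]), np.float64(0.014549368297221033)) [[0.37, 0.93, 0.07], [0.93, -0.37, 0.04], [0.06, 0.05, -1.0]]
(np.float64(0.0003093870232823841), [-1, 1, -1, 1, 1, 1, -1], array([-0.1605,  0.4614,  0.4182, -0.0577]), np.float64(0.0145493682961165)) [[-0.96, 0.26, 0.07], [0.26, 0.96, 0.04], [-0.06, 0.05, -1.0]]
(np.float64(0.0004771454326032755), [-1, 1, -1, 1, -1, 1, 1], array([1.7735, 0.5395, 0.3917, 1.9599]), np.float64(0.013375098082312409)) [[0.35, 0.94, 0.0], [0.94, -0.35, -0.0], [-0.0, 0.0, -1.0]]
(np.float64(0.00047714543260317534), [-1, 1, -1, 1, -1, 1, -1], array([1.7735, 0.5395, 0.3917, 1.9599]), np.float64(0.013375099336551233)) [[-0.97, 0.24, 0.0], [0.24, 0.97, -0.0], [-0.0, -0.0, -1.0]]
```

Gripped: the gap of 0.649 corresponds to 55 mm, which fits the 56 mm diameter. Now I'll lift.

```bash
python3 -m crank '{"xyz":[[0,-0.5,0],[0,-1.5,0],[0,-2,0],[0,-2.5,0],[0,-2.5,0],[0,-2.5,0],[0,-2.5,0],[0,-2.0,0],[0,-1.0,0]],"turn":[[0,0,0],[0,0,0],[0,0,0],[0,0,0],[0,0,0],[0,0,0],[0,0,0],[0,0,0],[0,0,0]],"hand":[4,4,4,4,4,4,4,4,4]}'
python3 - <<'E'
from h import *
s=manip.get_state();M=rot(s).as_matrix();print(s['qpos'].round(4).tolist(),s['tool_pos'].tolist(),M.round(3).tolist(),s['ft_force'])
E
python3 -m crank '{"xyz":[[0,0,0],[0,0,0],[0,0,0],[0,0,0]],"turn":[[0,0,0.1],[0,0,0.12],[0,0,0.12],[0,0,0.06]],"hand":[4,4,4,4]}'
python3 - <<'E'
from h import *
s=manip.get_state();M=rot(s).as_matrix();print(s['qpos'].round(4).tolist(),s['tool_pos'].tolist(),M.round(4).tolist(),s['ft_force'])
c=manip.camera('scene');save(c,'s2')
E
```

```text
time: 5.78
tool_pos: [0.5564, -0.0872, 0.224]
tool_rot: [-0.435, 0.434, -0.557, 0.559]
ft_force: [0.8, -0.4, -1.8]
finger_gap: 0.645
[0.4348, 0.3729, -0.426, 1.476, 0.1561, 1.3239, -0.251] [0.5563667501880698, -0.08718815393922333, 0.22402771397064297] [[-0.245, 0.002, 0.969], [-0.969, -0.0, -0.245], [-0.0, -1.0, 0.002]] [ 0.78263004 -0.43459686 -1.79011121]
time: 6.28
tool_pos: [0.5549, -0.0899, 0.2212]
tool_rot: [0.535, -0.314, 0.634, -0.461]
ft_force: [-0.0, 0.7, -1.2]
finger_gap: 0.644
[0.7323, 0.414, -0.4865, 1.5104, -0.2205, 1.2811, 0.0934] [0.5548717569677484, -0.08992024184294416, 0.221212675223553] [[-0.23, 0.0954, 0.9685], [-0.8917, 0.3781, -0.249], [-0.39, -0.9208, -0.0018]] [-0.02889862  0.7188744  -1.16098534]
```

View pics/s2.png

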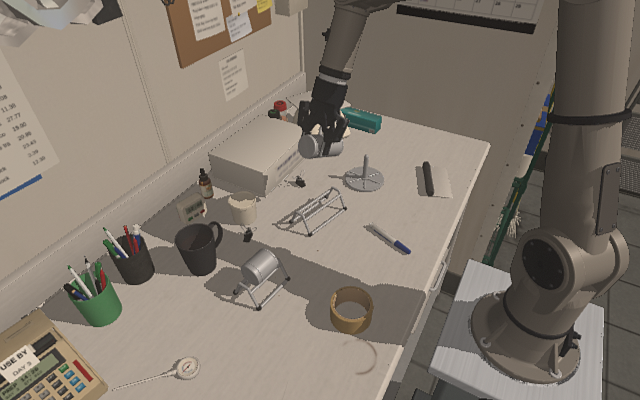

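The scene view shows the tumbler in the fingers at (322,145) with its closed face tilting up and to the left. The drainer at (318,210) is empty and the short tumbler is untouched. I'll fit the arm's kinematics before choosing an approach direction.

```bash
cat > kin2.py <<'E'
import numpy as np
from scipy.spatial.transform import Rotation as R
from scipy.optimize import least_squares
from kin import D
S=[-1,1,-1,1,-1,1,-1]
D=D+[([0.4348, 0.3729, -0.426, 1.476, 0.1561, 1.3239, -0.251],[.55637,-.08719,.22403]),([0.7323, 0.414, -0.4865, 1.5104, -0.2205, 1.2811, 0.0934],[.55487,-.08992,.22121])]
Z=np.array([0,0,1.]);Y=np.array([0,1.,0])
def fk(q,L):
    h,y0,L1,ax,ay,L2,bx,by,L3,wx,a6=L[:11]
    T=R.identity();x=np.zeros(3);J=[]
    off={0:[0,y0,h],2:[ax,ay,L1],4:[bx,by,L2],5:[wx,0,0]}
    for i in range(7):
        T=T*R.from_rotvec(S[i]*q[i]*(Z if i%2==0 else Y))
        if i in off: x=x+T.apply(off[i])
        J.append(x)
    x=x+T.apply([0,0,L3]);return x,T,J
def fit(D,reg=0.003):
    p0=np.array([.3,0,.45,0,0,.4,0,0,.3,0,0])
    w=np.array([.05,1,.05,1,1,.05,1,1,.05,1,1])*reg
    return least_squares(lambda L:np.concatenate([np.concatenate([fk(q,L)[0]-x for q,x in D]),(L-p0)*w]),p0)
if __name__=='__main__':
    r=fit(D);print(r.x.round(4),np.abs(r.fun).max())
    x,T,_=fk(D[-1][0],r.x);print(T.as_matrix().round(3))
E
python3 kin2.py
```

```text
[ 2.494e-01 -1.460e-02  4.734e-01  5.000e-04 -2.000e-03  4.165e-01
 -1.000e-04 -3.000e-04  3.652e-01 -6.000e-04  0.000e+00] 0.0004910796843659027
[[-0.968  0.23   0.095]
 [ 0.249  0.892  0.378]
 [ 0.002  0.39  -0.921]]
```

```bash
cat > plan.py <<'E'
from kin2 import *
L=fit(D).x
lo=np.array([-2.7,-.3,-1.27,.12,-1.44,.2,-3.05]);hi=np.array([2.7,1.91,1.3,2.57,4.58,2.03,3.05])
PEG=np.array([.5053,-.322])
def target(th,cz,tilt=0):
    y=np.array([np.cos(th),np.sin(th),0]);x=np.array([0,0,-1.]);z=np.cross(x,y)
    c=np.array([PEG[0],PEG[1],cz]);tcp=c-.0267*x+.0188*y
    return tcp,R.from_matrix(np.stack([-z,-x,y],1))
def ik(tcp,T,q0,w=.01):
    def f(q):
        x,Tq,_=fk(q,L);return np.concatenate([(x-tcp)*10,(T.inv()*Tq).as_rotvec()*3,w*(q-q0)])
    r=least_squares(f,np.clip(q0,lo+.02,hi-.02),bounds=(lo+.02,hi-.02));return r.x,np.abs(r.fun[:6]).max()
if __name__=='__main__':
    q0=np.array(D[-1][0])
    for d in range(-60,121,15):
        for qs in (q0,np.array([.5,.6,0,1.7,-1.2,1.2,0]),np.array([.5,.6,0,1.7,1.6,1.2,0]),np.array([.5,.6,0,1.7,3,1.2,0])):
            q,e=ik(*target(np.radians(d),.067),qs)
            if e<.02:
                J=fk(q,L)[2];print(d,q.round(2),'e%.3f'%e,'elbow',J[2].round(2),'wrist',J[4].round(2))
E
python3 plan.py
```

```text
-60 [-0.18  1.02  0.22  2.31  2.05  1.49  1.33] e0.000 elbow [0.4  0.06 0.5 ] wrist [ 0.33 -0.02  0.09]
-60 [-0.08  1.    0.11  2.31  2.08  1.57  1.38] e0.000 elbow [0.4  0.02 0.5 ] wrist [ 0.33 -0.02  0.09]
-45 [-0.2   1.14  0.43  2.45  2.42  1.6   1.02] e0.000 elbow [0.42 0.07 0.45] wrist [ 0.26 -0.08  0.09]
-45 [-0.1   1.1   0.33  2.45  2.44  1.67  1.1 ] e0.000 elbow [0.42 0.03 0.46] wrist [ 0.26 -0.08  0.09]
-30 [-0.17  1.36  0.71  2.49  2.74  1.85  0.69] e0.000 elbow [0.46 0.06 0.35] wrist [ 0.21 -0.15  0.09]
-30 [0.02 1.22 0.53 2.49 2.86 1.93 0.96] e0.000 elbow [ 0.44 -0.03  0.41] wrist [ 0.21 -0.15  0.09]
-15 [0.52 1.09 0.37 2.41 3.6  2.01 1.42] e0.000 elbow [ 0.36 -0.22  0.47] wrist [ 0.17 -0.23  0.09]
-15 [0.52 1.09 0.37 2.41 3.6  2.01 1.42] e0.000 elbow [ 0.36 -0.22  0.47] wrist [ 0.17 -0.23  0.09]
0 [0.61 1.1  0.51 2.26 3.99 2.01 1.39] e0.000 elbow [ 0.34 -0.25  0.47] wrist [ 0.16 -0.32  0.09]
0 [0.61 1.1  0.51 2.26 3.99 2.01 1.39] e0.000 elbow [ 0.34 -0.25  0.47] wrist [ 0.16 -0.32  0.09]
15 [ 1.71  1.18 -0.7   2.01 -1.42  0.95  1.44] e0.000 elbow [-0.08 -0.43  0.43] wris
[... 989 characters left out ...]
0.37] e0.000 elbow [-0.12 -0.46  0.23] wrist [ 0.26 -0.57  0.09]
60 [ 1.4   1.32 -0.65  1.24 -0.67  1.59  0.7 ] e0.000 elbow [ 0.06 -0.46  0.36] wrist [ 0.33 -0.62  0.09]
60 [ 1.12  1.21 -0.12  1.25 -1.06  1.83  0.92] e0.000 elbow [ 0.18 -0.41  0.42] wrist [ 0.33 -0.62  0.09]
60 [ 1.61  1.6  -1.22  1.23 -0.14  1.45  0.34] e0.000 elbow [-0.03 -0.47  0.23] wrist [ 0.33 -0.62  0.09]
75 [ 1.25  1.42 -0.66  0.93 -0.56  1.88  0.6 ] e0.000 elbow [ 0.13 -0.45  0.32] wrist [ 0.42 -0.66  0.09]
75 [ 1.09  1.34 -0.23  0.94 -0.88  2.01  0.77] e0.000 elbow [ 0.2  -0.42  0.36] wrist [ 0.42 -0.66  0.09]
75 [ 1.39  1.59 -1.15  0.92 -0.16  1.8   0.36] e0.000 elbow [ 0.07 -0.47  0.24] wrist [ 0.42 -0.66  0.09]
```

Run:
```python
from h import *
c=manip.camera('top');save(c,'t2');P=pts(c)
for b in((430,512,265,335),(560,640,200,400)):
    Q=P[b[2]:b[3],b[0]:b[1]].reshape(-1,3);print(Q.min(0),Q.max(0),np.percentile(Q,[1,50,99],axis=0).round(3).tolist())
for v,u in((290,450),(290,490),(310,470),(200,590),(200,604),(200,612),(200,630),(340,500),(355,500)): print(v,u,P[v,u].round(3))
c=manip.camera('scene');P=pts(c)
for v,u in((180,430),(195,440),(60,420),(60,540),(120,560),(30,380),(150,520),(200,540)): print('s',v,u,P[v,u].round(3))
```

```text
[ 0.24338121 -0.51483699 -0.00989331] [ 0.4025527  -0.06816928  1.1098836 ] [[0.247, -0.511, -0.004], [0.358, -0.217, 0.637], [0.399, -0.177, 0.657]]
[-0.12197866 -1.22304391 -0.8861709 ] [ 0.55586366 -0.06816928  1.1098836 ] [[-0.108, -1.132, -0.873], [0.327, -0.749, -0.0], [0.546, -0.623, 0.083]]
290 450 [ 0.376 -0.197  0.643]
290 490 [ 0.341 -0.463  0.004]
310 470 [ 0.357 -0.216  0.642]
200 590 [ 0.55  -0.7   -0.001]
200 604 [ 0.556 -0.752 -0.035]
200 612 [ 0.552 -0.753 -0.005]
200 630 [ 0.544 -0.75   0.064]
340 500 [ 0.232 -0.485  0.001]
355 500 [ 0.041 -0.81  -0.869]
s 180 430 [ 0.324 -0.388  0.025]
s 195 440 [ 0.281 -0.357  0.006]
s 60 420 [ 0.51  -0.752  0.226]
s 60 540 [ 0.15  -0.758  0.292]
s 120 560 [ 0.094 -0.033  0.466]
s 30 380 [ 0.665 -0.752  0.302]
s 150 520 [ 0.113 -0.748 -0.011]
s 200 540 [-0.119 -1.711 -0.869]
```

View pics/t2.png

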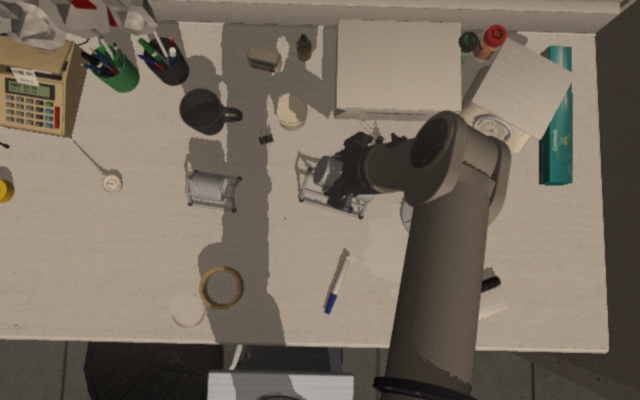

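Run:
```python
from h import *
c=manip.camera('scene');P=pts(c)
Q=P[150:215,405:470].reshape(-1,3);k=(Q[:,2]>.008)&(Q[:,2]<.2)&(Q[:,0]<.42);A=Q[k]
print(k.sum(),np.percentile(A,[2,50,98],axis=0).round(3),cv2.minAreaRect(A[:,:2].astype(np.float32)))
```

```text
293 [[ 0.288 -0.475  0.008]
 [ 0.329 -0.398  0.022]
 [ 0.367 -0.34   0.027]] ((0.3186213970184326, -0.4148338735103607), (0.05950244516134262, 0.15123462677001953), 22.417919158935547)
```

Run:
```python
from plan import *
from h import manip,rot
from scipy.spatial.transform import Slerp
s=manip.get_state();q=s['qpos'].copy();p0=s['tool_pos'];M=rot(s).as_matrix()
Tm0=R.from_matrix(np.stack([-M[:,2],-M[:,0],M[:,1]],1))
for th in(35,45,55):
  print(th); q=s['qpos'].copy()
  # pitch in place + raise, then translate + yaw, then down
  y=-M[:,0]*0+np.array([.245,.969,0]);x=np.array([0,0,-1.]);z=np.cross(x,y)
  T1=R.from_matrix(np.stack([-z,-x,y],1));p1=p0+[0,0,.02]
  p2,T2=target(np.radians(th),.19);p3,T3=target(np.radians(th),.067)
  a,Ta=p0,Tm0
  for b,Tb in((p1,T1),(p2,T2),(p3,T3)):
    sl=Slerp([0,1],R.concatenate([Ta,Tb]))
    for t in np.linspace(.1,1,10):
        q,e=ik(a+(b-a)*t,sl(t),q,.02)
        if e>.01:print('err',e)
    print(q.round(2),b.round(3),'elb',fk(q,L)[2][2].round(2),'wr',fk(q,L)[2][4].round(2));a,Ta=b,Tb
```

```text
35
[ 1.16  1.01 -0.7   1.52 -0.83  1.54  0.67] [ 0.556 -0.087  0.242] elb [ 0.15 -0.37  0.5 ] wr [ 0.47 -0.44  0.24]
[ 1.57  0.93 -0.62  1.75 -1.12  1.29  0.89] [ 0.521 -0.311  0.217] elb [-0.02 -0.38  0.53] wr [ 0.22 -0.52  0.22]
[ 1.53  1.16 -0.55  1.69 -1.06  1.25  1.05] [ 0.521 -0.311  0.094] elb [ 0.   -0.43  0.44] wr [ 0.22 -0.52  0.09]
45
[ 1.16  1.01 -0.7   1.52 -0.83  1.54  0.67] [ 0.556 -0.087  0.242] elb [ 0.15 -0.37  0.5 ] wr [ 0.47 -0.44  0.24]
[ 1.5   0.99 -0.6   1.57 -0.98  1.44  0.77] [ 0.519 -0.309  0.217] elb [ 0.01 -0.4   0.51] wr [ 0.26 -0.57  0.22]
[ 1.46  1.2  -0.54  1.52 -0.92  1.39  0.91] [ 0.519 -0.309  0.094] elb [ 0.03 -0.44  0.42] wr [ 0.26 -0.57  0.09]
55
[ 1.16  1.01 -0.7   1.52 -0.83  1.54  0.67] [ 0.556 -0.087  0.242] elb [ 0.15 -0.37  0.5 ] wr [ 0.47 -0.44  0.24]
[ 1.42  1.06 -0.59  1.39 -0.88  1.59  0.68] [ 0.516 -0.307  0.217] elb [ 0.05 -0.41  0.48] wr [ 0.31 -0.61  0.22]
[ 1.39  1.26 -0.54  1.33 -0.81  1.55  0.8 ] [ 0.516 -0.307  0.094] elb [ 0.07 -0.45  0.39] wr [ 0.31 -0.61  0.09]
```

```bash
python3 -m crank '{"xyz":[[0,-0.5,0],[0,-0.5,0],[0,-0.5,0],[0,0,0],[0,0,0],[0,0,0],[0,0,0],[0,0,0],[0,0,0],[0,0,0]],"turn":[[0,0,0.12],[0,0,0.13],[0,0,0.13],[0,0,0.13],[0,0,0.13],[0,0,0.13],[0,0,0.13],[0,0,0.13],[0,0,0.1],[0,0,0]],"hand":[4,4,4,4,4,4,4,4,4,4]}'
cat > go.py <<'E'
from h import *
import sys
from plan import target
th=float(sys.argv[1]);cz=float(sys.argv[2])
s=manip.get_state();M=rot(s).as_matrix();tcp,Tm=target(np.radians(th),cz)
B=Tm.as_matrix();X=-B[:,1];Yt=B[:,2];Z=-B[:,0];G=np.stack([X,Yt,Z],1)
print('q',s['qpos'].round(3),'tcp',s['tool_pos'].round(4),'gap',s['finger_gap'],'f',s['ft_force'].round(1));print(M.round(3).tolist())
print('turn needed (tool)',R.from_matrix(M.T@G).as_rotvec().round(3),'shift cm (current axes)',(100*M.T@(tcp-s['tool_pos'])).round(2),'(final axes)',(100*G.T@(tcp-s['tool_pos'])).round(2))
E
python3 go.py 45 0.19
```

```text
time: 7.72
tool_pos: [0.5539, -0.0941, 0.2326]
tool_rot: [0.698, 0.073, 0.705, -0.101]
ft_force: [-0.8, 0.4, -2.2]
finger_gap: 0.646
q [ 1.151  0.992 -0.668  1.507 -0.818  1.541  0.665] tcp [ 0.5539 -0.0941  0.2326] gap 0.6456139354831119 f [-0.8  0.4 -2.2]
[[-0.014, 0.244, 0.97], [-0.039, 0.969, -0.244], [-0.999, -0.042, -0.004]]
turn needed (tool) [0.538 0.007 0.042] shift cm (current axes) [  2.48 -21.59   1.83] (final axes) [  1.59 -17.67  12.68]
```

```bash
python3 -m crank '{"xyz":[[0,0,0],[0,0,0],[0,0,0],[0,0,0],[0,0,0]],"turn":[[0.12,0,0.02],[0.12,0,0.02],[0.12,0,0],[0.12,0,0],[0.06,0,0]],"hand":[4,4,4,4,4]}'
python3 go.py 45 0.19
```

```text
time: 8.35
tool_pos: [0.5539, -0.0933, 0.2359]
tool_rot: [0.655, 0.27, 0.651, -0.273]
ft_force: [0.6, -0.4, -2.2]
finger_gap: 0.641
q [ 1.426  0.842 -0.766  2.046 -1.263  1.108  1.07 ] tcp [ 0.5539 -0.0933  0.2359] gap 0.640890637028196 f [ 0.6 -0.4 -2.2]
[[0.004, 0.709, 0.705], [-0.007, 0.705, -0.709], [-1.0, -0.002, 0.008]]
turn needed (tool) [-0.003  0.008  0.003] shift cm (current axes) [  2.07 -17.69  12.77] (final axes) [  1.92 -17.73  12.73]
```

```bash
python3 -m crank '{"xyz":[[0,-1.2,0.9],[0.2,-2.2,1.6],[0.3,-2.2,1.6],[0.3,-2.2,1.6],[0.3,-2.2,1.6],[0.3,-2.2,1.6],[0.3,-2.2,1.6],[0.2,-2.0,1.4],[0.1,-1.2,0.8],[0,0,0]],"turn":[[0,0,0],[0,0,0],[0,0,0],[0,0,0],[0,0,0],[0,0,0],[0,0,0],[0,0,0],[0,0,0],[0,0,0]],"hand":[4,4,4,4,4,4,4,4,4,4]}'
python3 go.py 45 0.19
python3 - <<'E'
from h import *
for n in('top','scene'): c=manip.camera(n);save(c,n+'3')
P=pts(c);Q=P[60:230,250:470].reshape(-1,3)
E
```

```text
time: 9.6
tool_pos: [0.5192, -0.3105, 0.2154]
tool_rot: [0.655, 0.271, 0.651, -0.273]
ft_force: [-0.8, 1.6, -1.3]
finger_gap: 0.643
q [ 1.498  0.995 -0.597  1.573 -0.987  1.435  0.784] tcp [ 0.5192 -0.3105  0.2154] gap 0.6432261587330756 f [-0.8  1.6 -1.3]
[[0.004, 0.71, 0.704], [-0.006, 0.704, -0.71], [-1.0, -0.001, 0.007]]
turn needed (tool) [-0.004  0.007  0.001] shift cm (current axes) [-0.14  0.09 -0.17] (final axes) [-0.13  0.09 -0.17]
```

View pics/scene3.png

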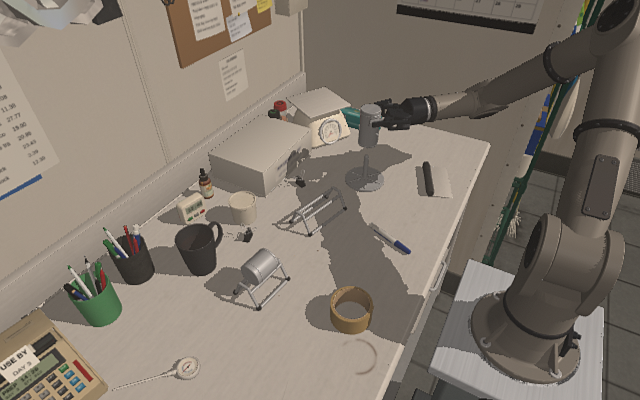

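View pics/top3.png

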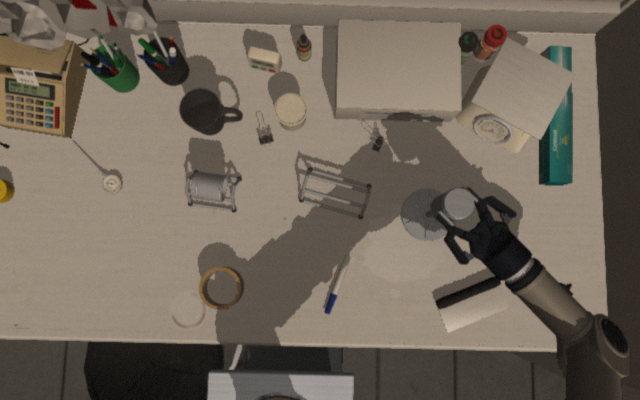

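The scene view shows the tumbler upright and mouth down at (371,125), directly above the peg at (366,155). The top view shows its closed end at (461,204), offset from the dish at (427,213) as expected at that height. I'll measure the tumbler's centre and tilt before lowering.

```bash
cat > chk.py <<'E'
from h import *
import sys
z0=float(sys.argv[1])
c=manip.camera('top');P=pts(c);Q=P.reshape(-1,3)
k=(abs(Q[:,2]-z0)<.012)&(np.hypot(Q[:,0]-.505,Q[:,1]+.322)<.034);A=Q[k]
print('top cap',k.sum(),np.median(A,0).round(4),cv2.minEnclosingCircle(A[:,:2].astype(np.float32)*1000))
U=np.c_[A[:,:2]-A[:,:2].mean(0),np.ones(len(A))];print('plane slope',np.linalg.lstsq(U,A[:,2],rcond=None)[0].round(3))
c=manip.camera('scene');P=pts(c);Q=P.reshape(-1,3)
k=(Q[:,2]>z0-.11)&(Q[:,2]<z0+.005)&(np.hypot(Q[:,0]-.505,Q[:,1]+.322)<.04);A=Q[k];C=A[A[:,2]<z0-.006]
from scipy.optimize import least_squares
def f(p): return np.hypot(C[:,0]-p[0]-p[2]*(C[:,2]-z0+.055),C[:,1]-p[1]-p[3]*(C[:,2]-z0+.055))-.028
r=least_squares(f,[.505,-.322,0,0],loss='soft_l1',f_scale=.002);print('scene cyl centre,slope',len(C),r.x.round(4),np.abs(r.fun).mean(),'z range',A[:,2].min(),A[:,2].max())
E
python3 chk.py 0.245
```

```text
top cap 791 [ 0.5049 -0.3202  0.2443] ((505.4678649902344, -321.0638732910156), 28.43386459350586)
plane slope [ 0.025 -0.038  0.244]
scene cyl centre,slope 638 [ 0.506  -0.3207 -0.0449  0.0201] 0.002013566167327399 z range 0.1365347362039805 0.24930696415967718
```

The tumbler is centred within about 1.5 mm of the peg and tilted at most about 0.045 rad. I'll lower it.

```bash
python3 -m crank '{"xyz":[[0.8,0,-0.1],[1.5,0,0],[1.5,0,0],[1.5,0,0],[1.5,0,0],[1.5,0,0],[1.2,0,0],[0.8,0,0],[0.5,0,0],[0,0,0]],"turn":[[0,0,0],[0,0,0],[0,0,0],[0,0,0],[0,0,0],[0,0,0],[0,0,0],[0,0,0],[0,0,0],[0,0,0]],"hand":[4,4,4,4,4,4,4,4,4,4]}'
python3 go.py 45 0.067; python3 chk.py 0.135
python3 -c "
from h import *
save(manip.camera('scene'),'scene4')"
```

```text
time: 11.05
tool_pos: [0.5187, -0.3083, 0.1075]
tool_rot: [0.655, 0.271, 0.651, -0.272]
ft_force: [0.4, -0.4, -1.2]
finger_gap: 0.646
q [ 1.467  1.177 -0.545  1.532 -0.933  1.396  0.909] tcp [ 0.5187 -0.3083  0.1075] gap 0.6461471627708094 f [ 0.4 -0.4 -1.2]
[[0.004, 0.709, 0.705], [-0.002, 0.705, -0.709], [-1.0, 0.002, 0.005]]
turn needed (tool) [-0.002  0.005 -0.002] shift cm (current axes) [ 1.38 -0.04  0.02] (final axes) [ 1.38 -0.04  0.02]
top cap 642 [ 0.5045 -0.3199  0.1356] ((505.1109619140625, -321.7034606933594), 28.50714874267578)
plane slope [ 0.017 -0.048  0.135]
scene cyl centre,slope 516 [ 0.5057 -0.3216 -0.0506  0.0219] 0.0021064095046639604 z range 0.026567618520738478 0.13998909051175026
```

View pics/scene4.png

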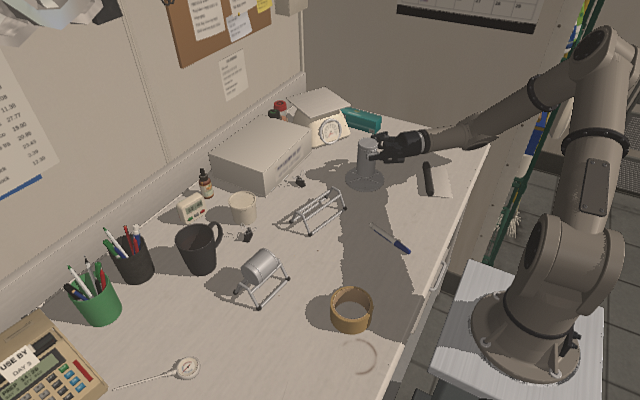

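The tumbler is over the peg at (367,158), clear of it and at rest. Both views show about 0.05 rad of tilt, so I'll take half of that out and go down gently while watching the force.

```bash
python3 -m crank '{"xyz":[[0.3,0,0],[0.3,0,0],[0.3,0,0],[0.1,0,0],[0,0,0],[0,0,0]],"turn":[[0,0.01,0],[0,0.01,0],[0,0.01,0],[0,0,0],[0,0,0],[0,0,0]],"hand":[4,4,4,4,4,4]}'
python3 -m crank '{"xyz":[[0.1,0,0],[0,0,0],[0,0,0]],"turn":[[0,0,0],[0,0,0],[0,0,0]],"hand":[4,4,4]}'; python3 go.py 45 0.067
```

```text
time: 11.95
tool_pos: [0.5187, -0.3082, 0.0977]
tool_rot: [0.645, 0.275, 0.661, -0.267]
ft_force: [-1.0, 0.8, -1.6]
finger_gap: 0.645
time: 12.32
tool_pos: [0.5187, -0.3082, 0.0966]
tool_rot: [0.645, 0.275, 0.661, -0.267]
ft_force: [-0.4, -0.3, -2.0]
finger_gap: 0.645
q [ 1.46   1.194 -0.535  1.524 -0.932  1.397  0.892] tcp [ 0.5187 -0.3082  0.0966] gap 0.6447764985619038 f [-0.4 -0.3 -2. ]
[[-0.017, 0.709, 0.705], [0.019, 0.705, -0.709], [-1.0, 0.001, -0.025]]
turn needed (tool) [-0.002 -0.025 -0.001] shift cm (current axes) [ 0.29 -0.04  0.04] (final axes) [ 0.29 -0.04  0.03]
```

```bash
python3 -m crank '{"xyz":[[0.1,0,0],[0,0,0],[0,0,0]],"turn":[[0,0,0],[0,0,0],[0,0,0]],"hand":[4,4,4]}'
python3 -m crank '{"xyz":[[0.1,0,0],[0,0,0],[0,0,0]],"turn":[[0,0,0],[0,0,0],[0,0,0]],"hand":[4,4,4]}'
python3 -m crank '{"xyz":[[0.1,0,0],[0,0,0],[0,0,0]],"turn":[[0,0,0],[0,0,0],[0,0,0]],"hand":[4,4,4]}';python3 chk.py 0.122
```

```text
time: 12.7
tool_pos: [0.5186, -0.3081, 0.0956]
tool_rot: [0.645, 0.275, 0.661, -0.267]
ft_force: [0.4, -0.2, -2.2]
finger_gap: 0.642
time: 13.08
tool_pos: [0.5186, -0.3081, 0.0945]
tool_rot: [0.645, 0.275, 0.661, -0.267]
ft_force: [-0.3, -0.2, -2.3]
finger_gap: 0.646
time: 13.45
tool_pos: [0.5187, -0.3081, 0.0938]
tool_rot: [0.645, 0.275, 0.661, -0.267]
ft_force: [0.2, 0.5, -0.0]
finger_gap: 0.646
top cap 625 [ 0.505  -0.3209  0.122 ] ((505.4215393066406, -321.91717529296875), 28.650896072387695)
plane slope [ 0.001 -0.039  0.122]
scene cyl centre,slope 567 [ 0.5048 -0.3209 -0.0259 -0.0038] 0.002366397584506471 z range 0.012017448939070212 0.1269677097843305
```

```bash
python3 -m crank '{"xyz":[[0.1,0,0],[0,0,0],[0,0,0]],"turn":[[0,0,0],[0,0,0],[0,0,0]],"hand":[4,4,4]}'
python3 -m crank '{"xyz":[[0.05,0,0],[0,0,0],[0,0,0]],"turn":[[0,0,0],[0,0,0],[0,0,0]],"hand":[4,4,4]}'
python3 go.py 45 0.067
```

```text
time: 13.92
tool_pos: [0.5188, -0.308, 0.0936]
tool_rot: [0.645, 0.276, 0.661, -0.267]
ft_force: [-0.8, 0.2, 2.6]
finger_gap: 0.645
time: 14.3
tool_pos: [0.5188, -0.3079, 0.0935]
tool_rot: [0.646, 0.276, 0.66, -0.267]
ft_force: [-2.2, -0.0, 5.6]
finger_gap: 0.641
q [ 1.459  1.201 -0.534  1.521 -0.931  1.398  0.897] tcp [ 0.5188 -0.3079  0.0935] gap 0.6407087051334899 f [-2.2 -0.   5.6]
[[-0.014, 0.708, 0.706], [0.02, 0.706, -0.708], [-1.0, 0.004, -0.024]]
turn needed (tool) [-0.002 -0.024 -0.004] shift cm (current axes) [-0.02 -0.07  0.04] (final axes) [-0.02 -0.07  0.04]
```

The rim is on the dish: support force is about 8 N and the height is within 0.2 mm of the predicted value. Release.

```bash
python3 -m crank '{"xyz":[[0,0,0],[0,0,0],[0,0,0],[0,0,0],[0,0,0],[0,0,0]],"turn":[[0,0,0],[0,0,0],[0,0,0],[0,0,0],[0,0,0],[0,0,0]],"hand":[6,6.5,7.5,8.5,8.5,8.5]}'
python3 chk.py 0.122
python3 -c "
from h import *
c=manip.camera('top');cv2.imwrite('pics/t5.png',cv2.resize(c['color'][160:320,380:600],(800,582))[:,:,::-1])"
```

```text
time: 15.05
tool_pos: [0.5186, -0.3081, 0.092]
tool_rot: [0.645, 0.275, 0.661, -0.268]
ft_force: [-0.1, 0.1, -0.3]
finger_gap: 0.989
top cap 614 [ 0.5031 -0.3189  0.1214] ((503.4187316894531, -320.05145263671875), 28.43756675720215)
plane slope [ 0.021 -0.038  0.121]
scene cyl centre,slope 527 [ 0.5052 -0.3202  0.0028 -0.0018] 0.0015431110871444115 z range 0.012024557892063647 0.12680533353076787
```

View pics/t5.png

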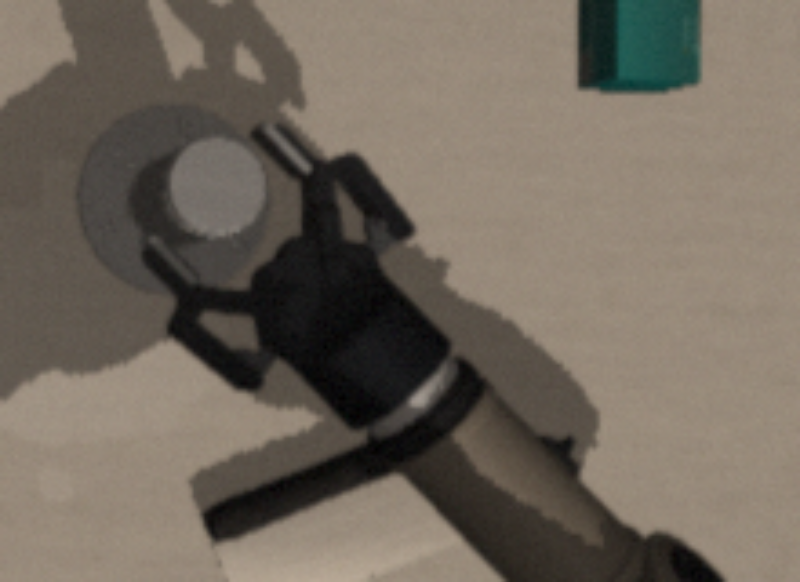

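The fingers are open and clear on both sides of the tumbler, at (160,260) and (290,150) in the enlarged picture. I'll back out along the fingers, then rise.

```bash
python3 -m crank '{"xyz":[[0,-0.5,0],[0,-1,0],[0,-1.2,0],[0,-1.3,0],[0,-1.3,0],[0,-1.2,0],[0,-0.6,0],[0,0,0]],"turn":[[0,0,0],[0,0,0],[0,0,0],[0,0,0],[0,0,0],[0,0,0],[0,0,0],[0,0,0]],"hand":[8.5,8.5,8.5,8.5,8.5,8.5,8.5,8.5]}'
python3 -m crank '{"xyz":[[-0.5,0,0],[-1.5,0,0],[-2,0,0],[-2,0,0],[-2,0,0],[-1,0,0],[0,0,0],[0,0,0]],"turn":[[0,0,0],[0,0,0],[0,0,0],[0,0,0],[0,0,0],[0,0,0],[0,0,0],[0,0,0]],"hand":[8.5,8.5,8.5,8.5,8.5,8.5,8.5,8.5]}'
python3 chk.py 0.122
python3 - <<'E'
from h import *
c=manip.camera('scene');save(c,'scene6')
c=manip.camera('top');save(c,'top6');P=pts(c);Q=P[165:212,182:245].reshape(-1,3);k=(Q[:,2]>.078)&(Q[:,2]<.115);print('short',Q[k][:,:2].mean(0),cv2.minAreaRect(Q[k][:,:2].astype(np.float32)*1000))
print(manip.get_state()['qpos'].round(2))
E
```

```text
time: 16.2
tool_pos: [0.468, -0.3587, 0.0918]
tool_rot: [0.645, 0.275, 0.661, -0.268]
ft_force: [0.3, -0.0, 0.1]
finger_gap: 0.995
time: 17.2
tool_pos: [0.4695, -0.3598, 0.1811]
tool_rot: [0.644, 0.275, 0.661, -0.267]
ft_force: [0.5, 0.0, -0.6]
finger_gap: 0.996
top cap 609 [ 0.5032 -0.3193  0.1214] ((503.58367919921875, -319.9703674316406), 28.3066349029541)
plane slope [ 0.022 -0.033  0.121]
scene cyl centre,slope 565 [ 0.505  -0.3204  0.007   0.0008] 0.0015569991357805328 z range 0.012119958970308382 0.1269640631468988
short [0.54498284 0.16031535] ((546.6446533203125, 160.7035369873047), (65.64392852783203, 54.67995071411133), 83.49059295654297)
[ 1.54  1.07 -0.53  1.48 -0.92  1.55  0.76]
```

View pics/scene6.png

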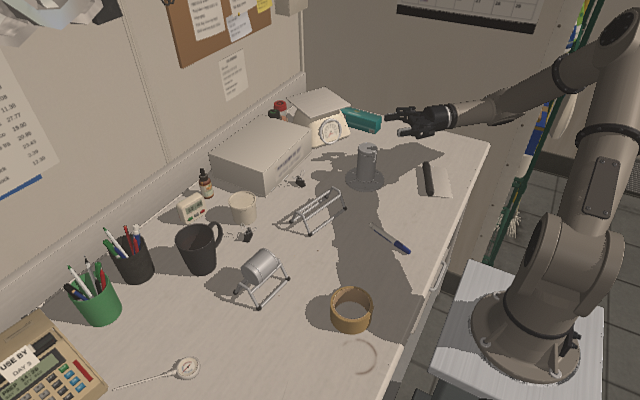

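The tumbler stands mouth down on the dish at (367,163). The arm is clear at (420,120) and the short tumbler is unmoved at (262,265). I'm handing in.

```bash
python3 -c "
from bench import manip
print(manip.finish_job())"
```

```text
the job is handed in; nothing more can be done
None
```

I put the tall tumbler mouth down over the peg with its rim on the dish, and handed the job in at about 17 s of the 48 s. I gripped it near its closed end, lifted it from the drainer, turned it over and held it above the peg. I then lowered it in 1 mm steps until the dish took about 8 N before opening the fingers.

**Final checks, with the gripper backed off and raised:**
- **Position:** the tumbler's axis is within about 3 mm of the peg's axis (limit 22 mm).
- **Height:** the top is at about 121–122 mm, where a fully seated tumbler should be at 122 mm.
- **Short tumbler:** it is within 0.5 mm of where it began.
- **Contact:** the wrist force reads about zero and the arm touches nothing.

**Disagreement:** the two cameras gave different tilts. The scene view shows under 0.01 rad. The top view shows about 0.04 rad, both before and after release, which I take to be a bias in its depth reading. Both are below the 0.12 rad limit.

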